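# Fetch the hemmed-in sample jar to the balance and put the bottles back

## Robot

A 7-joint arm with a two-finger parallel gripper is mounted at the origin on the work surface. World frame = base frame: x ahead of the robot, y to its left, z up, the work surface at z = 0. Lengths are in m, angles in rad, forces in N, time in s.
With the tool pointing down it reaches from about 0.35 to 0.9 m from the base axis. Payload 8.1 kg.
Tool frame: the origin (TCP) lies between the finger pads; the fingertips stand 17 mm ahead of it and the grasp point (between the pads) lies 2 mm behind it; z points along the fingers, y is the line along which they close (so a half turn about z gives the same grasp; the last joint's range is limited). The gripper opens to 92 mm and grips with 3 to 60 N. Pads are 19 mm wide; open, the fingers measure 130 mm over their backs; the gripper's body (75 mm by 190 mm) begins 47 mm behind the grasp point.
Start: joints at [-1.414, 0.434, 0.025, 1.573, -0.012, 1.134, -0.075], TCP at [0.161, 0.604, 0.244] pointing down, gripper open.
Joint ranges: [-2.62, 2.62], [-0.44, 2.09], [-1.27, 1.32], [0.08, 2.57], [-1.32, 4.46], [0.12, 2], [-2.74, 2.74]. Speed limits (rad/s): [2.22, 2.22, 3.01, 3.01, 3.14, 3.14, 3.14].

## Interface

Orientations are given as a rotation vector (axis times angle).
In Python, from station import ctrl, camera, camera_params, workorder, silhouettes, landmark_of gives the robot as it stands. The module is installed in compiled form; this text tells all that it offers.
- The arm moves only by the tool step_arm, never from a script. Its argument "increments" is a list of rows, each an object with "twist": the turn, a rotation vector about the tool's x, y, z in degrees, a list of three; "translation": the shift along the tool's x, y, z in m, a list of three; "jaw": the closure, from -1 (fully open) to 1 (shut). A call has 1 to 12 rows; each row shifts and turns the commanded pose from where the row before left it, along the tool's axes as they then stand; what a row does not reach is not made up. A row lasts 1/8 s, in which the tool goes at most 62.5 mm and 10.7 degrees, less where a joint would pass 70% of its speed; a pose out of reach is approached as far as the arm can. A call with a gripper value outside its range is refused whole. The fingers move at their own pace and stop on an object; "grip_force" is the grip in N (left out, the last holds). Time passes only in rows, so rows that do not move let the fingers close. It gives the time, the measured TCP pose, the force, the opening and the grip force at its end, in the units of the state.
- ctrl.sense(): the state, without advancing time (a new reading comes with each control period).
- camera(name): name is "scene" or "top" or "wrist"; returns the picture (480x640x3 uint8, red, green, blue); there is no depth.
- camera_params(name): a dict with "intrinsics" (3x3 intrinsics, pixels), "pose" (4x4, takes a point from camera to world coordinates). Camera axes: x right, y up, looking along -z (the intrinsics and any distortion apply to the point x, -y, -z); pixel columns grow to the right and rows downward; lengths in m; the calibration is good to about 2 mm. A picture is of the moment at which its call begins: read the wrist's pose just before it. camera_params takes no time and is no camera call; for the wrist camera it gives the pose at the moment of the call.
- workorder.finish_job(): hands the job in; it is judged then, once.
Trained networks look in the newest picture that a camera, given by its name, has taken for a name from the list of things; names that differ only in an ending like _2 or _b are one class to them, and where a whole thing is asked for, a point or a joint stands for the part that bears it (a point fixed in the world has none). Each returns a list of dicts, best first, with "p" (0 to 1); they miss things now and then, are a little off and sometimes report something else, mostly with a low value. They report only what shows in the picture. A call takes as long as a camera call. They do not tell look-alikes from the thing itself.
- silhouettes(camera, thing): "pixels" (480x640 bool, what is visible of it) and "location" ([row, column] in pixels, amid what is visible of it).
- landmark_of(camera, thing): "location" ([row, column] in pixels: a listed point, or the origin of a listed thing).
The state is a dict: "time": time; "joint_positions": joint angles; "qvel": joint speeds; "effort": joint torques, N m; "tool_pos": TCP position; "tool_rot": TCP orientation; "contact_force": force on the tool from outside, world axes, zero at the start; "moment": the same for the moment, N m; "gripper_width": opening from 0.0 (shut) to 1.0 (fully open); "gripper_force": force on a finger pad.
Only numpy, scipy, OpenCV 4.12 (cv2) and the standard library are available. Lean on these libraries where they do the work, as an engineer would, in place of code of your own. Each camera call takes 0.05 s, during which the arm holds its last target. There are 200 camera calls.

## Task

The small sample jar at the back of the blue drip tray has to be weighed, but three bottles hem it in. First move all three bottles onto the grey bench mat, then fetch the jar and set it in the middle of the balance pan, and only after that put each bottle back on the pad of the tray where it stood at the start. Set everything down gently and upright, and leave the empty beaker, the flask and the little aluminium dish where they are.

Things in the scene. Friction and masses are not known exactly. Their poses are not given: they have to be found in the camera images.
- jar: The sample jar to be weighed: squat round amber glass jar, 48 mm diameter, with a white screw lid 50 mm in diameter and 18 mm high; 44 mm high in all, about 0.1 kg. At the start it stands on the back (far) pad of the drip tray, with a bottle close to its left, right and front (gaps of only some 5 to 10 mm). Origin: centre of its underside, z up.
- tall_bottle: Tall round amber glass bottle with paper label and a narrow black cap: body 58 mm diameter up to 98 mm height, then a shoulder up to 114 mm and a neck of 24 mm; cap 32 mm diameter, from 126 to 150 mm height (total 150 mm). About 0.3 kg. Origin: centre of its underside, z up. It stands on one of the tray's three bottle pads, which one differs from start to start.
- squat_bottle: Squat wide-mouth round amber glass bottle with paper label and a wide black cap: body 66 mm diameter up to 64 mm height, shoulder up to 75 mm, neck 44 mm; cap 52 mm diameter, from 86 to 110 mm height (total 110 mm). About 0.28 kg. Origin: centre of its underside, z up. It stands on one of the three bottle pads.
- square_bottle: Square-section amber glass bottle with paper labels and a narrow black cap: body 54 mm by 54 mm up to 82 mm height, shoulder up to 93 mm, neck 26 mm; round cap 34 mm diameter, from 104 to 128 mm height (total 128 mm). About 0.27 kg. Origin: centre of its underside, z up, x and y square to its sides. It stands on one of the three bottle pads.
- tray: Blue drip tray, fixed, 164 mm (x) by 226 mm (y) outside, with a flat floor 4 mm above the bench and a rim 14 mm high and 4 mm thick. Flat dark rubber pads, level with the floor, mark the four places: bottle pads (60 mm diameter) centred at x, y = (32, 64), (-32, 0) and (32, -64) mm, the jar's pad (48 mm) at (32, 0) mm. Origin: centre of its underside; its x points to the back of the tray, away from the robot, z up.
- mat: Grey bench mat with a dark edge, flat, fixed, 270 mm (x) by 140 mm (y), 3 mm thick: the side area, empty at the start, large enough for the three bottles in a row along x, 85 mm apart. Origin: centre of its underside. It lies to the left or to the right of the tray, the balance on the other side.
- balance: White top-pan laboratory balance, fixed, 170 mm wide (y), with a round steel pan of 120 mm diameter whose flat top is 72 mm above the bench. Origin: on the bench straight below the centre of the pan, z up; x points from its display to the pan. The housing is 56 mm high and reaches 88 mm from the origin to +x; the low front with the display reaches 153 mm to -x. The pan does not move.
- beaker: Bystander: empty clear glass beaker, 68 mm diameter, 85 mm high, on the bench beyond the tray. Origin: centre of its underside.
- flask: Bystander: empty clear round-bottomed flask with a grey stopper, sitting fast in a cork ring 84 mm in diameter, 158 mm high in all, on the bench beyond the tray. Origin: centre of the underside of the ring.
- dish: Bystander: small aluminium weighing dish, 68 mm diameter, 14 mm high, on the bench between the robot and the tray. Origin: centre of its underside.
There are look-alikes about, which are no part of the job. Leave any purple look-alike of the jar alone.

How it is judged:
On the way, in this order (a step that is already met when the one before it is completed fails the run):
1. all three bottles stand released on the bench mat, while the jar is still in its place in the tray (x of tall_bottle in the frame of mat between -0.125 and 0.125 m and y of tall_bottle in the frame of mat between -0.065 and 0.065 m and z of tall_bottle in the frame of mat between -0.004 and 0.01 m and angle between each of tall_bottle, squat_bottle, square_bottle's own z axis and vertical below 0.12 rad and linear speed of each of tall_bottle, squat_bottle, square_bottle below 0.02 m/s and contact force between the fingers and tall_bottle below 0.1 N and x of squat_bottle in the frame of mat between -0.125 and 0.125 m and y of squat_bottle in the frame of mat between -0.065 and 0.065 m and z of squat_bottle in the frame of mat between -0.004 and 0.01 m and contact force between the fingers and squat_bottle below 0.1 N and x of square_bottle in the frame of mat between -0.125 and 0.125 m and y of square_bottle in the frame of mat between -0.065 and 0.065 m and z of square_bottle in the frame of mat between -0.004 and 0.01 m and contact force between the fingers and square_bottle below 0.1 N and distance of jar from where it was at the start of the episode below 0.03 m), for 0.2 s.
2. the jar stands released in the middle of the balance pan, while the bottles are still on the mat (horizontal distance between jar and balance below 0.015 m and z of jar in the frame of balance between 0.067 and 0.078 m and angle between each of jar, tall_bottle, squat_bottle, square_bottle's own z axis and vertical below 0.12 rad and linear speed of each of jar, tall_bottle, squat_bottle, square_bottle below 0.02 m/s and contact force between the fingers and jar below 0.1 N and x of tall_bottle in the frame of mat between -0.125 and 0.125 m and y of tall_bottle in the frame of mat between -0.065 and 0.065 m and z of tall_bottle in the frame of mat between -0.004 and 0.01 m and contact force between the fingers and tall_bottle below 0.1 N and x of squat_bottle in the frame of mat between -0.125 and 0.125 m and y of squat_bottle in the frame of mat between -0.065 and 0.065 m and z of squat_bottle in the frame of mat between -0.004 and 0.01 m and contact force between the fingers and squat_bottle below 0.1 N and x of square_bottle in the frame of mat between -0.125 and 0.125 m and y of square_bottle in the frame of mat between -0.065 and 0.065 m and z of square_bottle in the frame of mat between -0.004 and 0.01 m and contact force between the fingers and square_bottle below 0.1 N), for 0.2 s.
At the end, for the whole second after the job is handed in: The jar stands upright and released in the middle of the balance pan (within 15 mm of its centre), and each of the three bottles stands upright, released and at rest in the tray within 15 mm of where it stood at the start (horizontal distance between jar and balance below 0.015 m and z of jar in the frame of balance between 0.067 and 0.078 m and angle between each of jar, tall_bottle, squat_bottle, square_bottle's own z axis and vertical below 0.12 rad and linear speed of each of jar, tall_bottle, squat_bottle, square_bottle below 0.02 m/s and contact force between the fingers and jar below 0.1 N and distance of each of tall_bottle, squat_bottle, square_bottle from where it was at the start of the episode below 0.015 m and contact force between the fingers and tall_bottle below 0.1 N and contact force between the fingers and squat_bottle below 0.1 N and contact force between the fingers and square_bottle below 0.1 N); the robot touches nothing.
It fails at once if a bottle or the jar is tipped by more than about 35 degrees (angle between any of tall_bottle, squat_bottle, square_bottle, jar's own z axis and vertical above 0.6 rad).
It fails at once if a bottle or the jar is dropped or knocked: it moves faster than 0.5 m/s while the fingers do not touch it ((contact force between the fingers and tall_bottle below 0.1 N and linear speed of tall_bottle above 0.5 m/s) or (contact force between the fingers and squat_bottle below 0.1 N and linear speed of squat_bottle above 0.5 m/s) or (contact force between the fingers and square_bottle below 0.1 N and linear speed of square_bottle above 0.5 m/s) or (contact force between the fingers and jar below 0.1 N and linear speed of jar above 0.5 m/s)).
It fails at once if the beaker, the flask or the dish is shifted by more than 20 mm (distance of any of beaker, flask, dish from where it was at the start of the episode above 0.02 m).
It also fails if it takes over 144 s, if anything falls off the work surface, if the arm or the gripper's body presses on something with over 40 N, if the wrist force passes 120 N, or if a joint passes its speed limit or range.

## Working session

There is one attempt and no reset: what is moved stays moved. The work goes in short steps, Python scripts to look and compute and a tool call to move; the robot and the scene stay as the last step left them, time stands still between calls to the robot, and variables do not carry over. Pictures are saved under pics/ and viewed, at most 14 in all, crops included, and the job is handed in when it is done.

Besides the shell and the picture viewer there is one more tool, called after "Emit:" as name(argument=value, ...), one argument or row to a line, values as JSON. step_arm: Moves the arm, as the interface text tells. Its arguments: {"type":"object","properties":{"increments":{"type":"array","items":{"type":"object","properties":{"twist":{"type":"array","items":{"type":"number"}},"translation":{"type":"array","items":{"type":"number"}},"jaw":{"type":"number"}}}},"grip_force":{"type":"number"}},"required":["increments"]}

```bash
mkdir -p pics
cat > h.py <<'E'
import numpy as np, cv2, json
from station import ctrl,camera,camera_params,workorder,silhouettes,landmark_of
from scipy.spatial.transform import Rotation as R
def ray(cam,rc,P=None):
    P=P or camera_params(cam); K=np.array(P['intrinsics']); T=np.array(P['pose'])
    d=np.linalg.inv(K)@[rc[1],rc[0],1.]; d=T[:3,:3]@[d[0],-d[1],-d[2]]
    return T[:3,3],d
def atz(cam,rc,z,P=None):
    o,d=ray(cam,rc,P); return o+d*(z-o[2])/d[2]
def proj(cam,p,P=None):
    P=P or camera_params(cam); T=np.linalg.inv(np.array(P['pose'])); q=T[:3,:3]@p+T[:3,3]
    u=np.array(P['intrinsics'])@[q[0],-q[1],-q[2]]; return u[1]/u[2],u[0]/u[2]
E
python3 - <<'E'
from h import *
s=ctrl.sense(); print({k:np.round(v,3) for k,v in s.items()})
for c in('scene','top'):
    im=camera(c); cv2.imwrite(f'pics/{c}0.png',im[:,:,::-1]); P=camera_params(c); print(c,np.round(P['pose'],3).tolist(),np.round(P['intrinsics'],1).tolist(),[k for k in P])
    for t in 'jar tall_bottle squat_bottle square_bottle tray mat balance beaker flask dish'.split():
        a=landmark_of(c,t); b=silhouettes(c,t)
        print(t,[(np.round(x['location']).tolist(),round(x['p'],2),np.round(atz(c,x['location'],{'tray':0,'mat':0,'balance':0}.get(t,.004 if 'bottle' in t or t=='jar' else 0)),3)[:2].tolist()) for x in a][:4],[(np.round(x['location']).tolist(),round(x['p'],2)) for x in b][:4])
E
```

```text
{'time': np.float64(0.0), 'joint_positions': array([-1.414,  0.435,  0.025,  1.574, -0.012,  1.134, -0.075]), 'qvel': array([-0.001,  0.   , -0.002, -0.001, -0.   , -0.   , -0.   ]), 'effort': array([ 1.0000e-03, -6.6784e+01,  9.8600e-01, -3.1445e+01, -6.0000e-02,
        4.3000e-02,  0.0000e+00]), 'tool_pos': array([0.161, 0.604, 0.243]), 'tool_rot': array([-4.070e-01, -3.115e+00,  3.000e-03]), 'contact_force': array([0.366, 0.418, 0.021]), 'moment': array([-0.024, -0.003, -0.034]), 'gripper_force': np.float64(0.0), 'gripper_width': np.float64(0.999)}
scene [[-0.544, -0.466, 0.698, 1.154], [0.839, -0.281, 0.466, 0.371], [-0.021, 0.839, 0.544, 0.504], [0.0, 0.0, 0.0, 1.0]] [[487.3, 0.0, 315.3], [0.0, 487.3, 243.3], [0.0, 0.0, 1.0]] ['intrinsics', 'pose']
jar [([276.0, 302.0], 0.76, [0.61, -0.022]), ([304.0, 231.0], 0.6, [0.731, -0.076])] [([293.0, 228.0], 0.81), ([266.0, 300.0], 0.55)]
tall_bottle [([287.0, 329.0], 0.94, [0.611, 0.034])] [([256.0, 330.0], 0.7)]
squat_bottle [([258.0, 319.0], 0.79, [0.549, -0.025])] [([216.0, 365.0], 0.34), ([267.0, 301.0], 0.28)]
square_bottle [([265
[... 936 characters left out ...]
0, 305.0], 0.64, [0.608, 0.037]), ([162.0, 202.0], 0.33, [0.734, 0.238])] [([215.0, 303.0], 0.63)]
squat_bottle [([251.0, 340.0], 0.71, [0.55, -0.031])] [([250.0, 338.0], 0.89)]
square_bottle [([220.0, 371.0], 0.56, [0.609, -0.093])] [([215.0, 374.0], 0.97)]
tray [] [([244.0, 322.0], 0.59)]
mat [([286.0, 175.0], 0.67, [0.491, 0.293])] [([285.0, 170.0], 0.66), ([341.0, 339.0], 0.28)]
balance [([260.0, 498.0], 0.94, [0.525, -0.337])] [([275.0, 503.0], 0.83), ([341.0, 339.0], 0.3)]
beaker [([157.0, 427.0], 0.81, [0.734, -0.209])] [([149.0, 433.0], 0.96)]
flask [([159.0, 202.0], 0.78, [0.742, 0.238])] [([153.0, 198.0], 0.94)]
dish [([337.0, 337.0], 0.76, [0.384, -0.02])] [([340.0, 338.0], 0.67)]
```

View pics/top0.png

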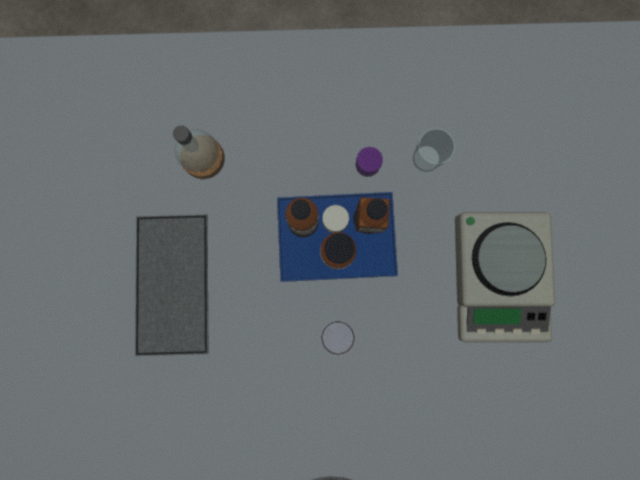

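View pics/scene0.png

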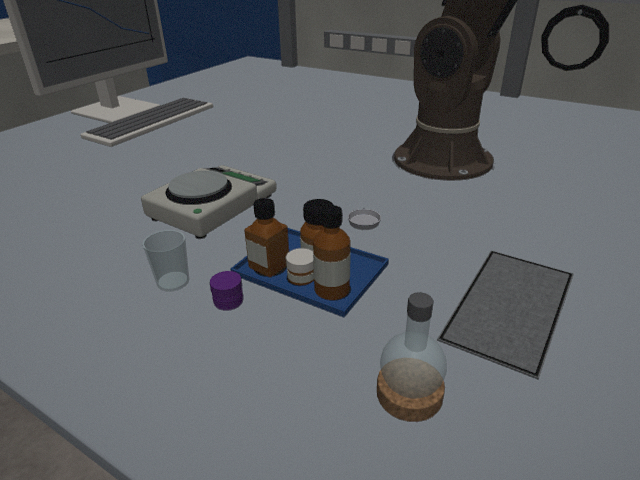

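The top view shows the tray (280–395, 195–280). The white-lidded jar is at pixel (335,218). Its neighbours are the tall bottle's cap (301,209), the square bottle (376,208) and the squat bottle (339,248). The mat is on the left (172,285) and the balance pan is at (511,259).

Things that could be taken for the jar are the white lid (335,218), the purple look-alike (369,160), and the dish (338,338). I choose the white lid with the amber body, inside the tray.

```bash
cat > m.py <<'E'
from h import *
im=cv2.cvtColor(camera('top'),cv2.COLOR_RGB2HSV); rgb=camera('top').astype(int); P=camera_params('top')
def big(m,near=None):
    n,l,s,c=cv2.connectedComponentsWithStats(m.astype(np.uint8))
    i=1+np.argmax(s[1:,4]) if near is None else min((i for i in range(1,n) if s[i,4]>60),key=lambda i:np.hypot(*(c[i]-near)))
    return l==i
def rect(m,z):
    c,_=cv2.findContours(m.astype(np.uint8),cv2.RETR_EXTERNAL,cv2.CHAIN_APPROX_NONE)
    c=max(c,key=len)[:,0]; h=cv2.convexHull(c)[:,0]
    w=np.array([atz('top',(v,u),z,P)[:2] for u,v in h],np.float32)*1000
    return cv2.minAreaRect(w)
blue=(im[...,0]>100)&(im[...,0]<125)&(im[...,1]>140)&(im[...,2]>40)
print('tray',rect(big(blue),.014))
dm=silhouettes('top','mat')[0]['pixels']; print('mat',rect(big(dm),.003))
for n,z,px in(('tall',.154,(301,209)),('squat',.114,(339,248)),('square',.132,(376,208))):
    m=big(rgb.max(2)<45,px); ys,xs=np.nonzero(m); print(n,m.sum(),xs.mean(),ys.mean(),np.round(atz('top',(ys.mean(),xs.mean()),z,P),4), rect(m,z)[1])
for n,z,px,r in(('jar',.048,(335,218),14),('pan',.072,(511,259),45)):
    g=rgb.min(2)
    m=(np.hypot(*(np.mgrid[:480,:640]-np.array(px[::-1])[:,None,None]))<r+3)&(g>(105 if n=='jar' else 75)); m=big(m,px); ys,xs=np.nonzero(m); print(n,m.sum(),np.round(atz('top',(ys.mean(),xs.mean()),z,P),4),rect(m,z))
c=cv2.resize(rgb.astype(np.uint8)[180:295,265:410],None,fx=5,fy=5,interpolation=2); cv2.imwrite('pics/crop1.png',np.clip(c[:,:,::-1]*1.8,0,255))
E
python3 m.py
```

```text
tray ((578.2109375, -23.909133911132812), (159.96546936035156, 221.62619018554688), 1.2964344024658203)
mat ((494.52239990234375, 298.09716796875), (271.2579040527344, 142.619873046875), 0.6015667915344238)
tall 243 300.69135802469134 209.47325102880657 [0.6088 0.0389 0.154 ] (27.89223861694336, 31.493986129760742)
squat 679 339.1678939617084 247.97643593519882 [ 0.547 -0.024  0.114] (49.6777458190918, 48.10490417480469)
square 301 376.4750830564784 208.95681063122925 [ 0.6099 -0.0881  0.132 ] (32.10387420654297, 32.406166076660156)
jar 535 [ 0.609  -0.0215  0.048 ] ((609.4746704101562, -21.851890563964844), (46.685401916503906, 47.107627868652344), 88.42887115478516)
pan 6308 [ 0.5228 -0.3376  0.072 ] ((523.9024658203125, -333.965087890625), (169.8349151611328, 167.29710388183594), 88.4555892944336)[ WARN:0@0.763] global loadsave.cpp:1063 imwrite_ Unsupported depth image for selected encoder is fallbacked to CV_8U.
```

View pics/crop1.png

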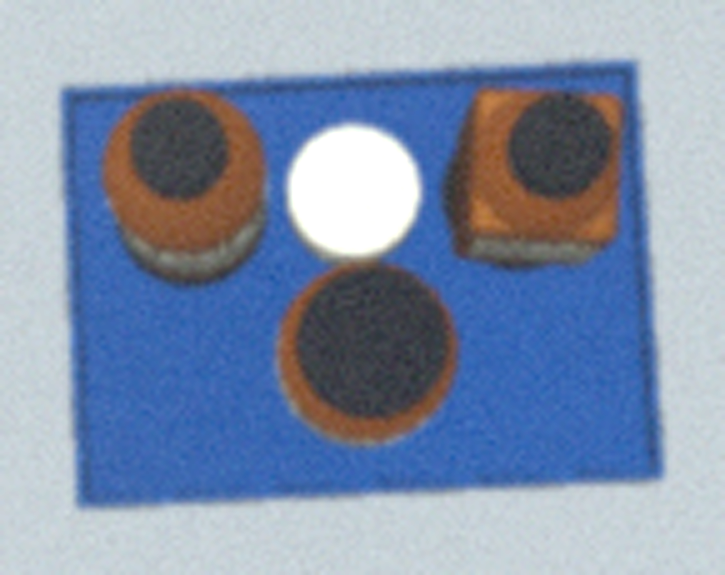

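The crop confirms my choice: the jar is the white lid at the tray's back pad, with all three bottle caps around it. Positions agree with the pads within about 2 mm. I'm moving now, and will measure the pan with a circle fit on the way.

Emit:
step_arm(
  increments=[
    {"twist": [0,0,-7.5],"translation": [0,0,0],"jaw": -1},
    {"twist": [0,0,-7.4],"translation": [0,0,0],"jaw": -1},
    {"twist": [0,0,0],"translation": [-0.03,-0.04,0],"jaw": -1},
    {"twist": [0,0,0],"translation": [-0.03,-0.04,0],"jaw": -1},
    {"twist": [0,0,0],"translation": [-0.03,-0.04,0],"jaw": -1},
    {"twist": [0,0,0],"translation": [-0.03,-0.04,0],"jaw": -1},
    {"twist": [0,0,0],"translation": [-0.03,-0.04,0],"jaw": -1},
    {"twist": [0,0,0],"translation": [-0.03,-0.04,0],"jaw": -1},
    {"twist": [0,0,0],"translation": [-0.03,-0.04,0],"jaw": -1},
    {"twist": [0,0,0],"translation": [-0.03,-0.04,0],"jaw": -1},
  ],
  grip_force=25,
)

```text
time: 3.5
tool_pos: [0.4015, 0.2828, 0.244]
tool_rot: [-0.0, 3.141, 0.001]
contact_force: [1.0, 0.2, -0.2]
gripper_width: 0.998
gripper_force: 0.0
```

Run:
```python
from h import *
P=camera_params('top'); im=cv2.imread('pics/top0.png',0)
c=cv2.HoughCircles(cv2.GaussianBlur(im[200:320,440:580],(3,3),0),cv2.HOUGH_GRADIENT,1,20,param1=80,param2=15,minRadius=28,maxRadius=42)
for x,y,r in c[0][:4]: print(x+440,y+200,r,atz('top',(y+200,x+440),.072,P), r/464.5*.84)
# scene-view check: pan ellipse centre via landmark (bench origin)
print(proj('scene',np.array([.523,-.337,.072])))
```

```text
508.5 259.5 37.2 [ 0.5214548  -0.32926087  0.072     ] 0.067272335
(np.float64(180.13879308931675), np.float64(197.97673845670593))
```

Emit:
step_arm(
  increments=[
    {"translation": [-0.025,-0.03,0],"jaw": -1},
    {"translation": [-0.025,-0.03,0],"jaw": -1},
    {"translation": [-0.025,-0.03,0],"jaw": -1},
    {"translation": [-0.025,-0.03,0],"jaw": -1},
    {"translation": [-0.025,-0.03,0],"jaw": -1},
    {"translation": [-0.025,-0.03,0],"jaw": -1},
    {"translation": [-0.025,-0.03,0],"jaw": -1},
    {"translation": [-0.025,-0.03,0],"jaw": -1},
    {"translation": [-0.0075,-0.0038,0],"jaw": -1},
    {"translation": [0,0,0.025],"jaw": -1},
    {"translation": [0,0,0],"jaw": -1},
  ],
)

```text
validation failed for argument at $.in...
```

Run:
```python
from h import *
P=camera_params('wrist'); im=camera('wrist'); cv2.imwrite('pics/w1.png',im[:,:,::-1])
print(proj('wrist',np.array([.609,.039,.154]),P))
a=cv2.imread('pics/top0.png')[200:350,440:570]; b=cv2.imread('pics/scene0.png')[150:240,135:285]
f=lambda x,k:np.clip(cv2.resize(x,None,fx=k,fy=k,interpolation=2)*1.5,0,255).astype(np.uint8)
A=f(a,4);B=f(b,2); B=cv2.resize(B,(280,168)); C=np.zeros((600,800,3),np.uint8); C[:,:520]=A; C[:168,520:]=B; C[200:410,520:]=cv2.resize(im[:,:,::-1],(280,210)); cv2.imwrite('pics/c2.png',C)
```

```text
(np.float64(489.4167803105051), np.float64(21.842129622210255))
```

View pics/c2.png

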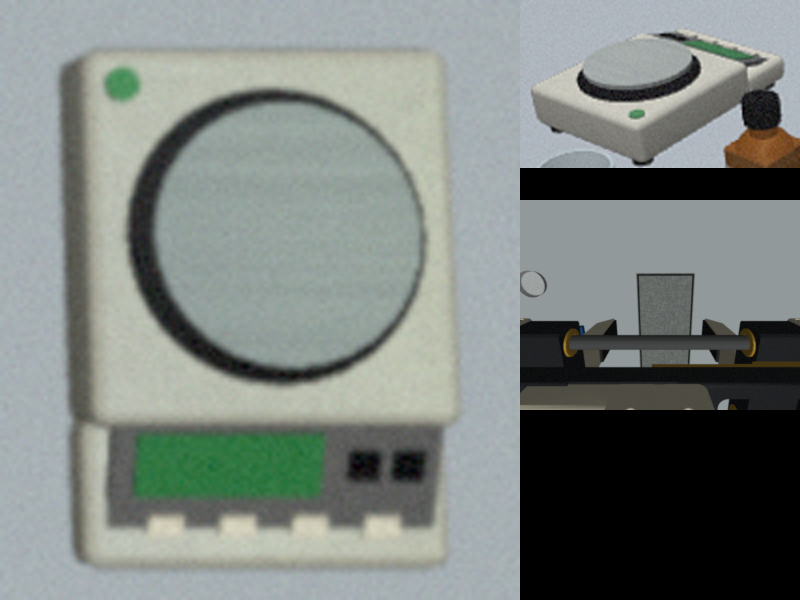

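The crop shows the pan disc at about (512,258) in the top view, which puts it at about (0.524, -0.336). I'll check it again before placing. The move was refused because the rows had no twist, so I'll add it.

Emit:
step_arm(
  increments=[
    {"twist": [0,0,0],"translation": [-0.025,-0.03,0],"jaw": -1},
    {"twist": [0,0,0],"translation": [-0.025,-0.03,0],"jaw": -1},
    {"twist": [0,0,0],"translation": [-0.025,-0.03,0],"jaw": -1},
    {"twist": [0,0,0],"translation": [-0.025,-0.03,0],"jaw": -1},
    {"twist": [0,0,0],"translation": [-0.025,-0.03,0],"jaw": -1},
    {"twist": [0,0,0],"translation": [-0.025,-0.03,0],"jaw": -1},
    {"twist": [0,0,0],"translation": [-0.025,-0.03,0],"jaw": -1},
    {"twist": [0,0,0],"translation": [-0.025,-0.03,0],"jaw": -1},
    {"twist": [0,0,0],"translation": [-0.0075,-0.0038,0],"jaw": -1},
    {"twist": [0,0,0],"translation": [0,0,0.025],"jaw": -1},
    {"twist": [0,0,0],"translation": [0,0,0],"jaw": -1},
  ],
)

```text
time: 4.92
tool_pos: [0.6067, 0.0413, 0.2171]
tool_rot: [0.002, -3.138, -0.0]
contact_force: [-1.1, 0.2, -0.4]
gripper_width: 0.998
gripper_force: 0.0
```

Run:
```python
from h import *
P=camera_params('wrist'); im=camera('wrist')
a=cv2.imread('pics/scene0.png')
for n,p in dict(tall=[.609,.039,.154],squat=[.547,-.024,.114],square=[.61,-.088,.132],jar=[.609,-.0215,.048],pan=[.524,-.336,.072]).items():
    r,c=proj('scene',np.array(p)); print(n,r,c); cv2.circle(a,(round(c),round(r)),1,(0,255,0),-1)
    r,c=proj('wrist',np.array(p),P); print(r,c)
    if 0<r<480 and 0<c<640: cv2.circle(im,(round(c),round(r)),3,(0,255,0),-1)
B=cv2.resize(a[150:300,140:390],None,fx=3.2,fy=3.2); cv2.imwrite('pics/s2.png',np.vstack([B[:, :800]])); cv2.imwrite('pics/w2.png',im[:,:,::-1])
```

```text
tall 207.46402903494896 332.0596118167422
264.02110380007235 316.86697546361927
squat 203.85353634612045 319.2428348966935
154.75135673380305 221.68677526248544
square 200.36159315704927 265.294101575293
253.97690556965773 123.59138535195369
jar 254.45615887594482 301.1146403818542
223.83556669552235 248.68321614049017
pan 180.42795381773564 197.9840125458353
120.46648437010275 -179.41052938395137
```

View pics/s2.png

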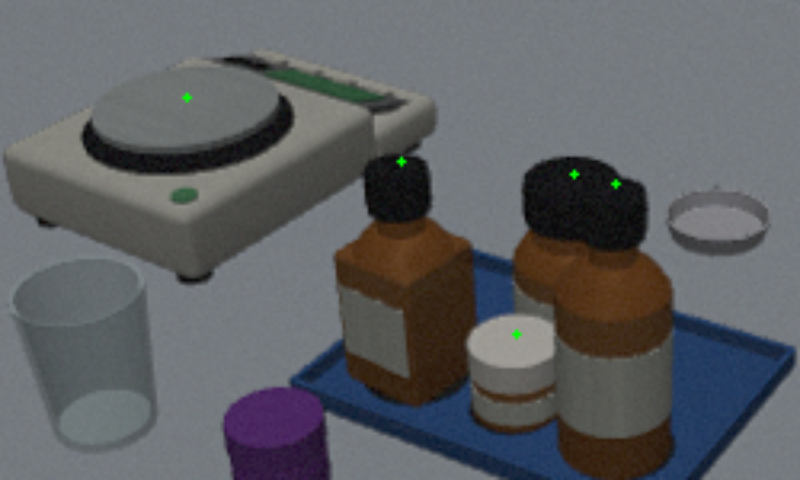

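View pics/w2.png

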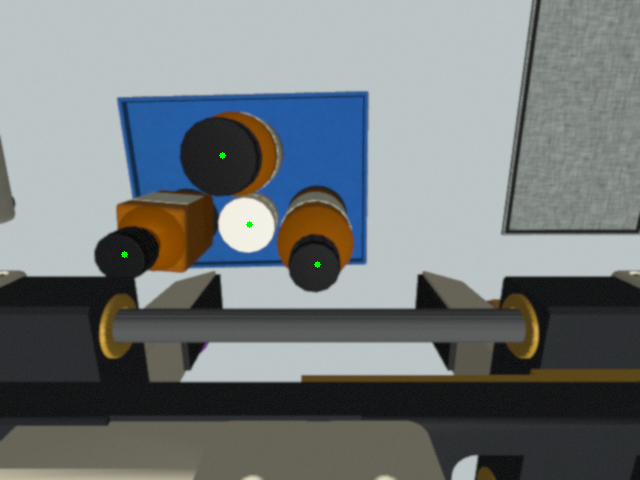

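All projected points sit on the cap centres in both views: (317,264) for the tall bottle in the wrist view. I'll descend on the tall bottle's cap, grip it and lift.

Emit:
step_arm(
  increments=[
    {"twist": [0,0,0],"translation": [-0.002,-0.002,0.025],"jaw": -1},
    {"twist": [0,0,0],"translation": [0,0,0.025],"jaw": -1},
    {"twist": [0,0,0],"translation": [0,0,0.027],"jaw": -1},
    {"twist": [0,0,0],"translation": [0,0,0],"jaw": -1},
    {"twist": [0,0,0],"translation": [0,0,0],"jaw": 1},
    {"twist": [0,0,0],"translation": [0,0,0],"jaw": 1},
    {"twist": [0,0,0],"translation": [0,0,0],"jaw": 1},
    {"twist": [0,0,0],"translation": [0,0,0],"jaw": 1},
    {"twist": [0,0,0],"translation": [0,0,0],"jaw": 1},
    {"twist": [0,0,0],"translation": [0,0,0],"jaw": 1},
  ],
  grip_force=25,
)

```text
time: 6.22
tool_pos: [0.6101, 0.0383, 0.1417]
tool_rot: [0.0, -3.142, -0.0]
contact_force: [0.1, 0.3, -0.1]
gripper_width: 0.4
gripper_force: 0.0
```

Emit:
step_arm(
  increments=[
    {"twist": [0,0,0],"translation": [0,0,0],"jaw": 1},
    {"twist": [0,0,0],"translation": [0,0,0],"jaw": 1},
    {"twist": [0,0,0],"translation": [0,0,0],"jaw": 1},
    {"twist": [0,0,0],"translation": [0,0,0],"jaw": 1},
    {"twist": [0,0,0],"translation": [0,0,-0.01],"jaw": 1},
    {"twist": [0,0,0],"translation": [0,0,0],"jaw": 1},
  ],
)

```text
time: 6.98
tool_pos: [0.6106, 0.0382, 0.1526]
tool_rot: [0.0, 3.14, 0.0]
contact_force: [0.7, 0.6, -2.5]
gripper_width: 0.346
gripper_force: 25.0
```

Emit:
step_arm(
  increments=[
    {"twist": [0,0,0],"translation": [0,0,-0.025],"jaw": 1},
    {"twist": [0,0,0],"translation": [0,0,-0.025],"jaw": 1},
    {"twist": [0,0,0],"translation": [0.01,0.013,0],"jaw": 1},
    {"twist": [0,0,0],"translation": [0.02,0.026,0],"jaw": 1},
    {"twist": [0,0,0],"translation": [0.025,0.032,0],"jaw": 1},
    {"twist": [0,0,0],"translation": [0.03,0.039,0],"jaw": 1},
    {"twist": [0,0,0],"translation": [0.03,0.039,0],"jaw": 1},
    {"twist": [0,0,0],"translation": [0.03,0.039,0],"jaw": 1},
    {"twist": [0,0,0],"translation": [0.025,0.032,0],"jaw": 1},
    {"twist": [0,0,0],"translation": [0.02,0.026,0],"jaw": 1},
    {"twist": [0,0,0],"translation": [0.01,0.014,0],"jaw": 1},
    {"twist": [0,0,0],"translation": [0,0,0],"jaw": 1},
  ],
)

```text
time: 8.48
tool_pos: [0.4091, 0.2989, 0.2011]
tool_rot: [0.004, -3.141, 0.001]
contact_force: [0.0, -0.2, -2.8]
gripper_width: 0.341
gripper_force: 25.0
```

Emit:
step_arm(
  increments=[
    {"twist": [0,0,0],"translation": [0,0,0.025],"jaw": 1},
    {"twist": [0,0,0],"translation": [0,0,0.02],"jaw": 1},
    {"twist": [0,0,0],"translation": [0,0,0.008],"jaw": 1},
    {"twist": [0,0,0],"translation": [0,0,0.004],"jaw": 1},
    {"twist": [0,0,0],"translation": [0,0,0.002],"jaw": 1},
    {"twist": [0,0,0],"translation": [0,0,0],"jaw": 1},
  ],
)

```text
time: 9.22
tool_pos: [0.4104, 0.2984, 0.1431]
tool_rot: [-0.0, 3.141, 0.001]
contact_force: [0.2, -0.3, -2.2]
gripper_width: 0.346
gripper_force: 25.0
```

Emit:
step_arm(
  increments=[
    {"twist": [0,0,0],"translation": [0,0,0.002],"jaw": 1},
    {"twist": [0,0,0],"translation": [0,0,0.001],"jaw": 1},
    {"twist": [0,0,0],"translation": [0,0,0],"jaw": 1},
  ],
)

```text
time: 9.6
tool_pos: [0.4105, 0.2987, 0.1406]
tool_rot: [-0.0, 3.141, 0.002]
contact_force: [-1.8, -0.6, 5.2]
gripper_width: 0.344
gripper_force: 25.0
```

Contact felt, so the bottle is seated. I'll release, retreat upward and go to the square bottle.

Emit:
step_arm(
  increments=[
    {"twist": [0,0,0],"translation": [0,0,0],"jaw": -1},
    {"twist": [0,0,0],"translation": [0,0,0],"jaw": -1},
    {"twist": [0,0,0],"translation": [0,0,0],"jaw": -1},
    {"twist": [0,0,0],"translation": [0,0,0],"jaw": -1},
    {"twist": [0,0,0],"translation": [0,0,-0.02],"jaw": -1},
    {"twist": [0,0,0],"translation": [0,0,-0.03],"jaw": -1},
    {"twist": [0,0,0],"translation": [0,0,-0.03],"jaw": -1},
    {"twist": [0,0,0],"translation": [-0.02,-0.038,0],"jaw": -1},
    {"twist": [0,0,0],"translation": [-0.02,-0.038,0],"jaw": -1},
    {"twist": [0,0,0],"translation": [-0.02,-0.038,0],"jaw": -1},
    {"twist": [0,0,0],"translation": [-0.02,-0.038,0],"jaw": -1},
    {"twist": [0,0,0],"translation": [-0.02,-0.038,0],"jaw": -1},
  ],
)

```text
time: 11.1
tool_pos: [0.5107, 0.1071, 0.2198]
tool_rot: [-0.001, 3.141, 0.0]
contact_force: [0.9, 0.3, 1.0]
gripper_width: 0.996
gripper_force: 0.0
```

Emit:
step_arm(
  increments=[
    {"twist": [0,0,0],"translation": [-0.02,-0.038,0],"jaw": -1},
    {"twist": [0,0,0],"translation": [-0.02,-0.038,0],"jaw": -1},
    {"twist": [0,0,0],"translation": [-0.02,-0.038,0],"jaw": -1},
    {"twist": [0,0,0],"translation": [-0.02,-0.038,0],"jaw": -1},
    {"twist": [0,0,0],"translation": [-0.02,-0.038,0],"jaw": -1},
    {"twist": [0,0,0],"translation": [0,0,0.02],"jaw": -1},
    {"twist": [0,0,0],"translation": [0,0,0],"jaw": -1},
  ],
)

```text
time: 11.98
tool_pos: [0.6092, -0.0818, 0.1982]
tool_rot: [-0.001, -3.138, -0.0]
contact_force: [-0.8, -0.0, 0.3]
gripper_width: 0.997
gripper_force: 0.0
```

Run:
```python
from h import *
for c in('top','scene'):
    camera(c)
    for t,z in(('tall_bottle',.003),('square_bottle',.004)):
        print(c,t,[(np.round(x['location']).tolist(),round(x['p'],2),np.round(atz(c,x['location'],z),3)[:2].tolist()) for x in landmark_of(c,t)][:3])
```

```text
top tall_bottle [([325.0, 174.0], 0.75, [0.416, 0.294])]
top square_bottle [([220.0, 372.0], 0.49, [0.609, -0.096])]
scene tall_bottle [([276.0, 523.0], 0.91, [0.413, 0.297])]
scene square_bottle [([267.0, 272.0], 0.72, [0.616, -0.081])]
```

Emit:
step_arm(
  increments=[
    {"twist": [0,0,0],"translation": [-0.001,-0.006,0.02],"jaw": -1},
    {"twist": [0,0,0],"translation": [0,0,0.03],"jaw": -1},
    {"twist": [0,0,0],"translation": [0,0,0.03],"jaw": -1},
    {"twist": [0,0,0],"translation": [0,0,0],"jaw": -1},
    {"twist": [0,0,0],"translation": [0,0,0],"jaw": 1},
    {"twist": [0,0,0],"translation": [0,0,0],"jaw": 1},
    {"twist": [0,0,0],"translation": [0,0,0],"jaw": 1},
    {"twist": [0,0,0],"translation": [0,0,0],"jaw": 1},
    {"twist": [0,0,0],"translation": [0,0,0],"jaw": 1},
    {"twist": [0,0,0],"translation": [0,0,0],"jaw": 1},
    {"twist": [0,0,0],"translation": [0,0,0],"jaw": 1},
    {"twist": [0,0,0],"translation": [0,0,0],"jaw": 1},
  ],
)

```text
time: 13.78
tool_pos: [0.6112, -0.0878, 0.1197]
tool_rot: [0.0, -3.142, 0.0]
contact_force: [0.1, -0.6, -0.7]
gripper_width: 0.363
gripper_force: 25.0
```

Emit:
step_arm(
  increments=[
    {"twist": [0,0,0],"translation": [0,0,0],"jaw": 1},
    {"twist": [0,0,0],"translation": [0,0,0],"jaw": 1},
    {"twist": [0,0,0],"translation": [0,0,-0.008],"jaw": 1},
    {"twist": [0,0,0],"translation": [0,0,0],"jaw": 1},
  ],
)

```text
time: 14.28
tool_pos: [0.6116, -0.0876, 0.1284]
tool_rot: [-0.0, 3.141, 0.0]
contact_force: [0.0, 0.2, -3.0]
gripper_width: 0.366
gripper_force: 25.0
```

Emit:
step_arm(
  increments=[
    {"twist": [0,0,0],"translation": [0,0,-0.02],"jaw": 1},
    {"twist": [0,0,0],"translation": [0,0,-0.03],"jaw": 1},
    {"twist": [0,0,0],"translation": [0,0,-0.03],"jaw": 1},
    {"twist": [0,0,0],"translation": [0,0,-0.025],"jaw": 1},
    {"twist": [0,0,0],"translation": [0,0,-0.015],"jaw": 1},
    {"twist": [0,0,0],"translation": [0,0.02,0],"jaw": 1},
    {"twist": [0,0,0],"translation": [0.005,0.035,0],"jaw": 1},
    {"twist": [0,0,0],"translation": [0.012,0.04,0],"jaw": 1},
    {"twist": [0,0,0],"translation": [0.015,0.04,0],"jaw": 1},
    {"twist": [0,0,0],"translation": [0.015,0.04,0],"jaw": 1},
    {"twist": [0,0,0],"translation": [0.015,0.04,0],"jaw": 1},
    {"twist": [0,0,0],"translation": [0.015,0.04,0],"jaw": 1},
  ],
)

```text
time: 15.78
tool_pos: [0.5322, 0.1701, 0.2463]
tool_rot: [0.003, -3.139, 0.0]
contact_force: [-0.1, 0.3, -2.4]
gripper_width: 0.367
gripper_force: 25.0
```

Emit:
step_arm(
  increments=[
    {"twist": [0,0,0],"translation": [0.015,0.04,0],"jaw": 1},
    {"twist": [0,0,0],"translation": [0.012,0.04,0],"jaw": 1},
    {"twist": [0,0,0],"translation": [0.01,0.03,0],"jaw": 1},
    {"twist": [0,0,0],"translation": [0.003,0.02,0],"jaw": 1},
    {"twist": [0,0,0],"translation": [0,0,0],"jaw": 1},
  ],
)

```text
time: 16.4
tool_pos: [0.4931, 0.2992, 0.2468]
tool_rot: [0.005, -3.14, 0.0]
contact_force: [0.2, -0.4, -3.3]
gripper_width: 0.364
gripper_force: 25.0
```

Emit:
step_arm(
  increments=[
    {"twist": [0,0,0],"translation": [0,0,0.025],"jaw": 1},
    {"twist": [0,0,0],"translation": [0,0,0.03],"jaw": 1},
    {"twist": [0,0,0],"translation": [0,0,0.03],"jaw": 1},
    {"twist": [0,0,0],"translation": [0,0,0.025],"jaw": 1},
    {"twist": [0,0,0],"translation": [0,0,0.01],"jaw": 1},
    {"twist": [0,0,0],"translation": [0,0,0.003],"jaw": 1},
    {"twist": [0,0,0],"translation": [0,0,0.002],"jaw": 1},
    {"twist": [0,0,0],"translation": [0,0,0],"jaw": 1},
  ],
)

```text
time: 17.4
tool_pos: [0.4946, 0.2975, 0.1234]
tool_rot: [-0.0, 3.141, 0.001]
contact_force: [0.1, -1.1, -2.7]
gripper_width: 0.365
gripper_force: 25.0
```

Emit:
step_arm(
  increments=[
    {"twist": [0,0,0],"translation": [0,0,0.002],"jaw": 1},
    {"twist": [0,0,0],"translation": [0,0,0.002],"jaw": 1},
    {"twist": [0,0,0],"translation": [0,0,0.001],"jaw": 1},
    {"twist": [0,0,0],"translation": [0,0,0],"jaw": 1},
  ],
)

```text
time: 17.9
tool_pos: [0.4946, 0.2973, 0.1186]
tool_rot: [-0.0, 3.141, 0.001]
contact_force: [-2.7, -1.9, 5.1]
gripper_width: 0.364
gripper_force: 25.0
```

Emit:
step_arm(
  increments=[
    {"twist": [0,0,0],"translation": [0,0,0],"jaw": -1},
    {"twist": [0,0,0],"translation": [0,0,0],"jaw": -1},
    {"twist": [0,0,0],"translation": [0,0,0],"jaw": -1},
    {"twist": [0,0,0],"translation": [0,0,0],"jaw": -1},
    {"twist": [0,0,0],"translation": [0,0,-0.02],"jaw": -1},
    {"twist": [0,0,0],"translation": [0,0,-0.03],"jaw": -1},
    {"twist": [0,0,0],"translation": [0,0,-0.03],"jaw": -1},
    {"twist": [0,0,0],"translation": [-0.005,-0.04,0],"jaw": -1},
    {"twist": [0,0,0],"translation": [-0.006,-0.04,0],"jaw": -1},
    {"twist": [0,0,0],"translation": [-0.007,-0.04,0],"jaw": -1},
    {"twist": [0,0,0],"translation": [-0.007,-0.04,0],"jaw": -1},
    {"twist": [0,0,0],"translation": [-0.007,-0.04,0],"jaw": -1},
  ],
)

```text
time: 19.4
tool_pos: [0.5263, 0.0961, 0.1978]
tool_rot: [-0.0, 3.141, 0.0]
contact_force: [1.1, -0.2, -0.3]
gripper_width: 1.004
gripper_force: 0.0
```

Emit:
step_arm(
  increments=[
    {"twist": [0,0,0],"translation": [-0.007,-0.04,0],"jaw": -1},
    {"twist": [0,0,0],"translation": [-0.007,-0.04,0],"jaw": -1},
    {"twist": [0,0,0],"translation": [-0.006,-0.041,0],"jaw": -1},
    {"twist": [0,0,0],"translation": [0,0,0.02],"jaw": -1},
    {"twist": [0,0,0],"translation": [0,0,0],"jaw": -1},
    {"twist": [0,0,0],"translation": [0,0,0],"jaw": -1},
  ],
)

```text
time: 20.15
tool_pos: [0.5463, -0.023, 0.1781]
tool_rot: [-0.002, 3.141, 0.001]
contact_force: [0.5, 0.8, 0.6]
gripper_width: 0.997
gripper_force: 0.0
```

Emit:
step_arm(
  increments=[
    {"twist": [0,0,0],"translation": [-0.001,-0.001,0.02],"jaw": -1},
    {"twist": [0,0,0],"translation": [0,0,0.03],"jaw": -1},
    {"twist": [0,0,0],"translation": [0,0,0.028],"jaw": -1},
    {"twist": [0,0,0],"translation": [0,0,0],"jaw": -1},
    {"twist": [0,0,0],"translation": [0,0,0],"jaw": 1},
    {"twist": [0,0,0],"translation": [0,0,0],"jaw": 1},
    {"twist": [0,0,0],"translation": [0,0,0],"jaw": 1},
    {"twist": [0,0,0],"translation": [0,0,0],"jaw": 1},
    {"twist": [0,0,0],"translation": [0,0,0],"jaw": 1},
    {"twist": [0,0,0],"translation": [0,0,0],"jaw": 1},
    {"twist": [0,0,0],"translation": [0,0,0],"jaw": 1},
  ],
)

```text
time: 21.52
tool_pos: [0.5474, -0.0248, 0.1]
tool_rot: [-0.0, 3.141, -0.0]
contact_force: [-0.9, -1.0, 4.1]
gripper_width: 0.56
gripper_force: 25.0
```

Emit:
step_arm(
  increments=[
    {"twist": [0,0,0],"translation": [0,0,0],"jaw": 1},
    {"twist": [0,0,0],"translation": [0,0,-0.008],"jaw": 1},
    {"twist": [0,0,0],"translation": [0,0,0],"jaw": 1},
  ],
)

```text
time: 21.9
tool_pos: [0.5472, -0.0245, 0.108]
tool_rot: [-0.001, 3.141, 0.0]
contact_force: [-0.4, -0.7, -3.0]
gripper_width: 0.56
gripper_force: 25.0
```

Emit:
step_arm(
  increments=[
    {"twist": [0,0,0],"translation": [0,0,-0.02],"jaw": 1},
    {"twist": [0,0,0],"translation": [0,0,-0.03],"jaw": 1},
    {"twist": [0,0,0],"translation": [0,0,-0.02],"jaw": 1},
    {"twist": [0,0,0],"translation": [-0.005,0.02,0],"jaw": 1},
    {"twist": [0,0,0],"translation": [-0.007,0.035,0],"jaw": 1},
    {"twist": [0,0,0],"translation": [-0.007,0.04,0],"jaw": 1},
    {"twist": [0,0,0],"translation": [-0.007,0.04,0],"jaw": 1},
    {"twist": [0,0,0],"translation": [-0.007,0.04,0],"jaw": 1},
    {"twist": [0,0,0],"translation": [0,0.04,0],"jaw": 1},
    {"twist": [0,0,0],"translation": [0,0.04,0],"jaw": 1},
    {"twist": [0,0,0],"translation": [0,0.035,0],"jaw": 1},
    {"twist": [0,0,0],"translation": [0,0.02,0],"jaw": 1},
  ],
)

```text
time: 23.4
tool_pos: [0.5785, 0.2888, 0.1762]
tool_rot: [0.006, -3.139, -0.0]
contact_force: [-0.1, -0.9, -4.2]
gripper_width: 0.559
gripper_force: 25.0
```

Emit:
step_arm(
  increments=[
    {"twist": [0,0,0],"translation": [0,0.012,0],"jaw": 1},
    {"twist": [0,0,0],"translation": [0,0,0.02],"jaw": 1},
    {"twist": [0,0,0],"translation": [0,0,0.03],"jaw": 1},
    {"twist": [0,0,0],"translation": [0,0,0.02],"jaw": 1},
    {"twist": [0,0,0],"translation": [0,0,0.003],"jaw": 1},
    {"twist": [0,0,0],"translation": [0,0,0],"jaw": 1},
    {"twist": [0,0,0],"translation": [0,0,0],"jaw": 1},
  ],
)

```text
time: 24.28
tool_pos: [0.5809, 0.2974, 0.1059]
tool_rot: [0.0, 3.14, 0.001]
contact_force: [0.2, 0.6, -2.0]
gripper_width: 0.562
gripper_force: 25.0
```

Emit:
step_arm(
  increments=[
    {"twist": [0,0,0],"translation": [0,0,0.003],"jaw": 1},
    {"twist": [0,0,0],"translation": [0,0,0.002],"jaw": 1},
    {"twist": [0,0,0],"translation": [0,0,0.002],"jaw": 1},
    {"twist": [0,0,0],"translation": [0,0,0],"jaw": 1},
  ],
)

```text
time: 24.78
tool_pos: [0.5806, 0.2973, 0.099]
tool_rot: [0.0, 3.141, 0.001]
contact_force: [-2.3, -2.1, 8.7]
gripper_width: 0.558
gripper_force: 25.0
```

Emit:
step_arm(
  increments=[
    {"twist": [0,0,0],"translation": [0,0,0],"jaw": -1},
    {"twist": [0,0,0],"translation": [0,0,0],"jaw": -1},
    {"twist": [0,0,0],"translation": [0,0,0],"jaw": -1},
    {"twist": [0,0,0],"translation": [0,0,0],"jaw": -1},
    {"twist": [0,0,0],"translation": [0,0,-0.02],"jaw": -1},
    {"twist": [0,0,0],"translation": [0,0,-0.03],"jaw": -1},
    {"twist": [0,0,0],"translation": [0,0,-0.03],"jaw": -1},
    {"twist": [0,0,0],"translation": [-0.003,-0.04,0],"jaw": -1},
    {"twist": [0,0,0],"translation": [-0.003,-0.04,0],"jaw": -1},
    {"twist": [0,0,0],"translation": [-0.004,-0.04,0],"jaw": -1},
    {"twist": [0,0,0],"translation": [-0.004,-0.04,0],"jaw": -1},
    {"twist": [0,0,0],"translation": [-0.004,-0.04,0],"jaw": -1},
  ],
)

```text
time: 26.28
tool_pos: [0.5982, 0.0961, 0.1778]
tool_rot: [-0.0, 3.141, 0.0]
contact_force: [0.6, -0.2, 0.2]
gripper_width: 1.0
gripper_force: 0.0
```

Emit:
step_arm(
  increments=[
    {"twist": [0,0,0],"translation": [-0.004,-0.04,0],"jaw": -1},
    {"twist": [0,0,0],"translation": [-0.004,-0.04,0],"jaw": -1},
    {"twist": [0,0,0],"translation": [-0.003,-0.038,0],"jaw": -1},
    {"twist": [0,0,0],"translation": [0,0,0.02],"jaw": -1},
    {"twist": [0,0,0],"translation": [0,0,0],"jaw": -1},
    {"twist": [0,0,0],"translation": [0,0,0],"jaw": -1},
  ],
)

```text
time: 27.02
tool_pos: [0.6094, -0.0199, 0.1581]
tool_rot: [-0.002, 3.141, 0.001]
contact_force: [0.4, 0.5, 0.2]
gripper_width: 1.003
gripper_force: 0.0
```

Run:
```python
from h import *
P=camera_params('wrist'); im=camera('wrist'); s=cv2.resize(camera('scene'),(400,300)); t=cv2.resize(camera('top'),(400,300))
r,c=proj('wrist',np.array([.609,-.0215,.048]),P); print(r,c); cv2.circle(im,(round(c),round(r)),3,(0,255,0),-1)
C=np.zeros((600,800,3),np.uint8);C[:300,:400]=s;C[:300,400:]=t;C[300:,:400]=cv2.resize(im,(400,300)); cv2.imwrite('pics/c3.png',C[:,:,::-1])
```

```text
238.3047662589849 318.1612285110743
```

View pics/c3.png

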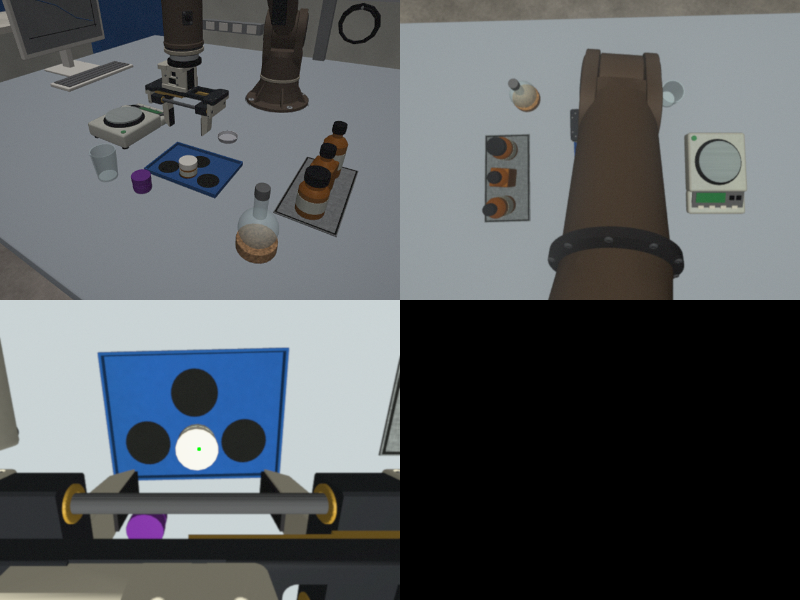

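All three bottles stand upright on the mat, and the jar is on its pad with my target point on its lid. I'll fetch the jar.

Emit:
step_arm(
  increments=[
    {"twist": [0,0,0],"translation": [0,-0.002,0.03],"jaw": -1},
    {"twist": [0,0,0],"translation": [0,0,0.03],"jaw": -1},
    {"twist": [0,0,0],"translation": [0,0,0.03],"jaw": -1},
    {"twist": [0,0,0],"translation": [0,0,0.02],"jaw": -1},
    {"twist": [0,0,0],"translation": [0,0,0.01],"jaw": -1},
    {"twist": [0,0,0],"translation": [0,0,0],"jaw": -1},
    {"twist": [0,0,0],"translation": [0,0,0],"jaw": 1},
    {"twist": [0,0,0],"translation": [0,0,0],"jaw": 1},
    {"twist": [0,0,0],"translation": [0,0,0],"jaw": 1},
    {"twist": [0,0,0],"translation": [0,0,0],"jaw": 1},
    {"twist": [0,0,0],"translation": [0,0,0],"jaw": 1},
    {"twist": [0,0,0],"translation": [0,0,0],"jaw": 1},
  ],
  grip_force=18,
)

```text
time: 28.68
tool_pos: [0.6093, -0.0227, 0.0379]
tool_rot: [-0.0, 3.141, 0.0]
contact_force: [0.5, -0.8, 1.7]
gripper_width: 0.539
gripper_force: 18.0
```

Emit:
step_arm(
  increments=[
    {"twist": [0,0,0],"translation": [0,0,0],"jaw": 1},
    {"twist": [0,0,0],"translation": [0,0,0],"jaw": 1},
    {"twist": [0,0,0],"translation": [0,0,-0.008],"jaw": 1},
    {"twist": [0,0,0],"translation": [0,0,0],"jaw": 1},
  ],
)

```text
time: 29.18
tool_pos: [0.6096, -0.0227, 0.0464]
tool_rot: [-0.0, 3.141, -0.0]
contact_force: [0.1, -0.1, -1.0]
gripper_width: 0.541
gripper_force: 18.0
```

Emit:
step_arm(
  increments=[
    {"twist": [0,0,0],"translation": [0,0,-0.03],"jaw": 1},
    {"twist": [0,0,0],"translation": [0,0,-0.04],"jaw": 1},
    {"twist": [0,0,0],"translation": [0,0,-0.04],"jaw": 1},
    {"twist": [0,0,0],"translation": [0,0,-0.035],"jaw": 1},
    {"twist": [0,0,0],"translation": [0,-0.023,0],"jaw": 1},
    {"twist": [0,0,0],"translation": [0,-0.04,0],"jaw": 1},
    {"twist": [0,0,0],"translation": [0,-0.045,0],"jaw": 1},
    {"twist": [0,0,0],"translation": [0,-0.045,0],"jaw": 1},
    {"twist": [0,0,0],"translation": [0,-0.045,0],"jaw": 1},
    {"twist": [0,0,0],"translation": [0,-0.045,0],"jaw": 1},
    {"twist": [0,0,0],"translation": [0,-0.04,0],"jaw": 1},
    {"twist": [0,0,0],"translation": [0,-0.03,0],"jaw": 1},
  ],
)

```text
time: 30.68
tool_pos: [0.6085, -0.3379, 0.1905]
tool_rot: [-0.002, -3.141, 0.001]
contact_force: [1.1, -0.1, -1.7]
gripper_width: 0.538
gripper_force: 18.0
```

Emit:
step_arm(
  increments=[
    {"twist": [0,0,0],"translation": [0,0,0],"jaw": 1},
    {"twist": [0,0,0],"translation": [0,0,0],"jaw": 1},
  ],
)

```text
time: 30.92
tool_pos: [0.6093, -0.3347, 0.1903]
tool_rot: [0.001, -3.141, -0.002]
contact_force: [-0.2, 0.7, -1.7]
gripper_width: 0.541
gripper_force: 18.0
```

Run:
```python
from h import *
P=camera_params('wrist'); im=camera('wrist'); g=im.copy()
for q in np.linspace(0,6.283,60):
    r,c=proj('wrist',np.array([.524+.06*np.cos(q),-.336+.06*np.sin(q),.072]),P); cv2.circle(g,(round(c),round(r)),1,(255,0,0),-1)
print(landmark_of('wrist','balance')[:1] and [atz('wrist',x['location'],0,P) for x in landmark_of('wrist','balance')[:1]])
cv2.imwrite('pics/w4.png',g[:,:,::-1])
```

```text
[array([ 0.52556278, -0.33634556,  0.        ])]
```

View pics/w4.png

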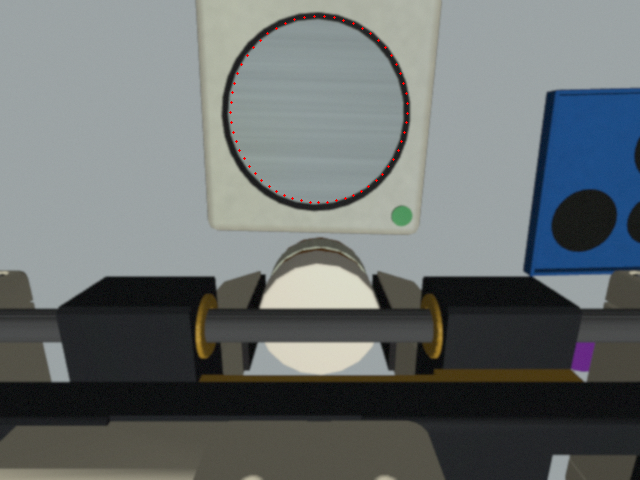

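The wrist view confirms the pan: the projected red circle fits its rim within about 1 mm. I'll go to (0.5245, -0.337).

Emit:
step_arm(
  increments=[
    {"twist": [0,0,0],"translation": [0.02,-0.002,0],"jaw": 1},
    {"twist": [0,0,0],"translation": [0.03,0,0],"jaw": 1},
    {"twist": [0,0,0],"translation": [0.025,0,0],"jaw": 1},
    {"twist": [0,0,0],"translation": [0.01,0,0],"jaw": 1},
    {"twist": [0,0,0],"translation": [0,0,0.02],"jaw": 1},
    {"twist": [0,0,0],"translation": [0,0,0.03],"jaw": 1},
    {"twist": [0,0,0],"translation": [0,0,0.02],"jaw": 1},
    {"twist": [0,0,0],"translation": [0,0,0.006],"jaw": 1},
    {"twist": [0,0,0],"translation": [0,0,0.002],"jaw": 1},
    {"twist": [0,0,0],"translation": [0,0,0],"jaw": 1},
  ],
)

```text
time: 32.33
tool_pos: [0.5248, -0.3378, 0.1134]
tool_rot: [-0.001, 3.141, -0.001]
contact_force: [-0.4, -0.1, -0.7]
gripper_width: 0.537
gripper_force: 18.0
```

Emit:
step_arm(
  increments=[
    {"twist": [0,0,0],"translation": [0,0,0.003],"jaw": 1},
    {"twist": [0,0,0],"translation": [0,0,0.002],"jaw": 1},
    {"twist": [0,0,0],"translation": [0,0,0.001],"jaw": 1},
    {"twist": [0,0,0],"translation": [0,0,0.001],"jaw": 1},
    {"twist": [0,0,0],"translation": [0,0,0],"jaw": 1},
  ],
)

```text
time: 32.95
tool_pos: [0.5242, -0.3377, 0.1059]
tool_rot: [-0.0, 3.141, 0.0]
contact_force: [-1.6, 0.4, 1.4]
gripper_width: 0.542
gripper_force: 18.0
```

Emit:
step_arm(
  increments=[
    {"twist": [0,0,0],"translation": [0,0,0],"jaw": -1},
    {"twist": [0,0,0],"translation": [0,0,0],"jaw": -1},
    {"twist": [0,0,0],"translation": [0,0,0],"jaw": -1},
    {"twist": [0,0,0],"translation": [0,0,0],"jaw": -1},
    {"twist": [0,0,0],"translation": [0,0,0],"jaw": -1},
    {"twist": [0,0,0],"translation": [0,0,-0.02],"jaw": -1},
    {"twist": [0,0,0],"translation": [0,0,-0.03],"jaw": -1},
    {"twist": [0,0,0],"translation": [0,0,-0.04],"jaw": -1},
    {"twist": [0,0,0],"translation": [-0.03,0,0],"jaw": -1},
    {"twist": [0,0,0],"translation": [-0.026,0,0],"jaw": -1},
    {"twist": [0,0,0],"translation": [0,0,0],"jaw": -1},
  ],
)

```text
time: 34.33
tool_pos: [0.5821, -0.3367, 0.1953]
tool_rot: [-0.004, 3.141, 0.0]
contact_force: [0.2, -0.8, 0.5]
gripper_width: 1.001
gripper_force: 0.0
```

Run:
```python
from h import *
P=camera_params('wrist'); im=camera('wrist'); g=im.copy()
for rad,z in((.06,.072),(.025,.116)):
  for q in np.linspace(0,6.283,60):
    r,c=proj('wrist',np.array([.5245+rad*np.cos(q),-.337+rad*np.sin(q),z]),P); cv2.circle(g,(round(c),round(r)),1,(255,0,0),-1)
cv2.imwrite('pics/w5.png',g[:,:,::-1])
```

```text
(no output)
```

View pics/w5.png

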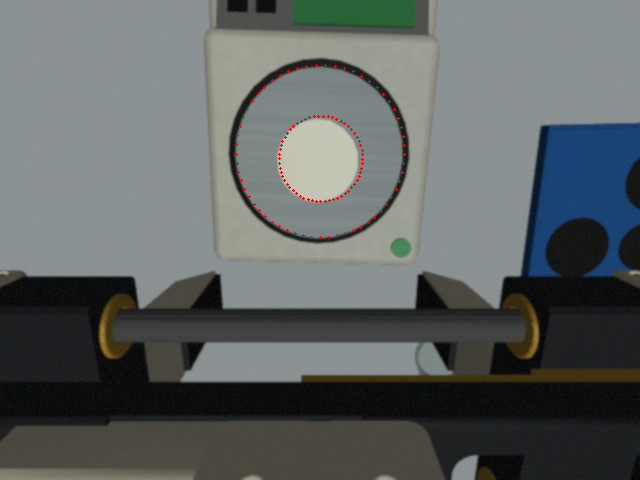

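The jar stands in the middle of the pan, with its lid circle concentric with the pan within 2 mm. Next I return the squat bottle.

Emit:
step_arm(
  increments=[
    {"twist": [0,0,0],"translation": [0,0.03,0],"jaw": -1},
    {"twist": [0,0,0],"translation": [0,0.05,0],"jaw": -1},
    {"twist": [0,0,0],"translation": [0,0.05,0],"jaw": -1},
    {"twist": [0,0,0],"translation": [0,0.05,0],"jaw": -1},
    {"twist": [0,0,0],"translation": [0,0.05,0],"jaw": -1},
    {"twist": [0,0,0],"translation": [0,0.05,0],"jaw": -1},
    {"twist": [0,0,0],"translation": [0,0.05,0],"jaw": -1},
    {"twist": [0,0,0],"translation": [0,0.05,0],"jaw": -1},
    {"twist": [0,0,0],"translation": [0,0.05,0],"jaw": -1},
    {"twist": [0,0,0],"translation": [0,0.05,0],"jaw": -1},
    {"twist": [0,0,0],"translation": [0,0.05,0],"jaw": -1},
    {"twist": [0,0,0],"translation": [0,0.05,0],"jaw": -1},
  ],
)

```text
time: 35.88
tool_pos: [0.5797, 0.2426, 0.1959]
tool_rot: [0.002, 3.142, -0.001]
contact_force: [0.6, -0.6, -0.5]
gripper_width: 1.001
gripper_force: 0.0
```

Emit:
step_arm(
  increments=[
    {"twist": [0,0,0],"translation": [0,0.04,0],"jaw": -1},
    {"twist": [0,0,0],"translation": [0,0.014,0],"jaw": -1},
    {"twist": [0,0,0],"translation": [0,0,0],"jaw": -1},
    {"twist": [0,0,0],"translation": [0,0,0],"jaw": -1},
  ],
)

```text
time: 36.38
tool_pos: [0.5806, 0.2937, 0.1958]
tool_rot: [0.004, 3.141, -0.002]
contact_force: [0.5, -0.2, 0.4]
gripper_width: 1.0
gripper_force: 0.0
```

Emit:
step_arm(
  increments=[
    {"twist": [0,0,0],"translation": [0,0.003,0.02],"jaw": -1},
    {"twist": [0,0,0],"translation": [0,0,0.03],"jaw": -1},
    {"twist": [0,0,0],"translation": [0,0,0.03],"jaw": -1},
    {"twist": [0,0,0],"translation": [0,0,0.017],"jaw": -1},
    {"twist": [0,0,0],"translation": [0,0,0],"jaw": -1},
    {"twist": [0,0,0],"translation": [0,0,0],"jaw": 1},
    {"twist": [0,0,0],"translation": [0,0,0],"jaw": 1},
    {"twist": [0,0,0],"translation": [0,0,0],"jaw": 1},
    {"twist": [0,0,0],"translation": [0,0,0],"jaw": 1},
    {"twist": [0,0,0],"translation": [0,0,0],"jaw": 1},
    {"twist": [0,0,0],"translation": [0,0,0],"jaw": 1},
    {"twist": [0,0,0],"translation": [0,0,0],"jaw": 1},
  ],
  grip_force=25,
)

```text
time: 37.88
tool_pos: [0.5803, 0.2991, 0.0989]
tool_rot: [0.0, 3.141, -0.0]
contact_force: [0.6, -2.6, 3.0]
gripper_width: 0.558
gripper_force: 25.0
```

Emit:
step_arm(
  increments=[
    {"twist": [0,0,0],"translation": [0,0,0],"jaw": 1},
    {"twist": [0,0,0],"translation": [0,0,-0.008],"jaw": 1},
    {"twist": [0,0,0],"translation": [0,0,0],"jaw": 1},
  ],
)

```text
time: 38.25
tool_pos: [0.5801, 0.2999, 0.1071]
tool_rot: [-0.001, 3.141, 0.001]
contact_force: [0.4, -1.2, -2.2]
gripper_width: 0.557
gripper_force: 25.0
```

Emit:
step_arm(
  increments=[
    {"twist": [0,0,0],"translation": [0,0,-0.02],"jaw": 1},
    {"twist": [0,0,0],"translation": [0,0,-0.03],"jaw": 1},
    {"twist": [0,0,0],"translation": [0,0,-0.02],"jaw": 1},
    {"twist": [0,0,0],"translation": [0,-0.02,0],"jaw": 1},
    {"twist": [0,0,0],"translation": [0,-0.035,0],"jaw": 1},
    {"twist": [0,0,0],"translation": [0,-0.04,0],"jaw": 1},
    {"twist": [0,0,0],"translation": [0,-0.04,0],"jaw": 1},
    {"twist": [0,0,0],"translation": [0.007,-0.04,0],"jaw": 1},
    {"twist": [0,0,0],"translation": [0.007,-0.04,0],"jaw": 1},
    {"twist": [0,0,0],"translation": [0.007,-0.04,0],"jaw": 1},
    {"twist": [0,0,0],"translation": [0.007,-0.035,0],"jaw": 1},
    {"twist": [0,0,0],"translation": [0.005,-0.02,0],"jaw": 1},
  ],
)

```text
time: 39.75
tool_pos: [0.5455, -0.014, 0.1757]
tool_rot: [-0.005, -3.14, 0.001]
contact_force: [0.6, -0.1, -2.5]
gripper_width: 0.564
gripper_force: 25.0
```

Emit:
step_arm(
  increments=[
    {"twist": [0,0,0],"translation": [0,-0.014,0],"jaw": 1},
    {"twist": [0,0,0],"translation": [0,0,0.02],"jaw": 1},
    {"twist": [0,0,0],"translation": [0,0,0.03],"jaw": 1},
    {"twist": [0,0,0],"translation": [0,0,0.02],"jaw": 1},
    {"twist": [0,0,0],"translation": [0,0,0],"jaw": 1},
    {"twist": [0,0,0],"translation": [0,0,0],"jaw": 1},
  ],
)

```text
time: 40.5
tool_pos: [0.5478, -0.0243, 0.1073]
tool_rot: [-0.001, 3.141, 0.0]
contact_force: [0.2, -0.7, -2.8]
gripper_width: 0.561
gripper_force: 25.0
```

Emit:
step_arm(
  increments=[
    {"twist": [0,0,0],"translation": [0,0,0.003],"jaw": 1},
    {"twist": [0,0,0],"translation": [0,0,0.002],"jaw": 1},
    {"twist": [0,0,0],"translation": [0,0,0.002],"jaw": 1},
    {"twist": [0,0,0],"translation": [0,0,0.001],"jaw": 1},
    {"twist": [0,0,0],"translation": [0,0,0],"jaw": 1},
  ],
)

```text
time: 41.12
tool_pos: [0.548, -0.0249, 0.0997]
tool_rot: [0.0, 3.14, 0.0]
contact_force: [-0.7, -0.5, 6.8]
gripper_width: 0.564
gripper_force: 25.0
```

Emit:
step_arm(
  increments=[
    {"twist": [0,0,0],"translation": [0,0,0],"jaw": -1},
    {"twist": [0,0,0],"translation": [0,0,0],"jaw": -1},
    {"twist": [0,0,0],"translation": [0,0,0],"jaw": -1},
    {"twist": [0,0,0],"translation": [0,0,0],"jaw": -1},
    {"twist": [0,0,0],"translation": [0,0,-0.02],"jaw": -1},
    {"twist": [0,0,0],"translation": [0,0,-0.04],"jaw": -1},
    {"twist": [0,0,0],"translation": [0,0,-0.04],"jaw": -1},
    {"twist": [0,0,0],"translation": [0.006,0.04,-0.01],"jaw": -1},
    {"twist": [0,0,0],"translation": [0.007,0.04,0],"jaw": -1},
    {"twist": [0,0,0],"translation": [0.007,0.04,0],"jaw": -1},
    {"twist": [0,0,0],"translation": [0.007,0.04,0],"jaw": -1},
    {"twist": [0,0,0],"translation": [0.007,0.04,0],"jaw": -1},
  ],
)

```text
time: 42.62
tool_pos: [0.5128, 0.1765, 0.2088]
tool_rot: [-0.0, 3.141, 0.0]
contact_force: [0.4, 0.5, -0.2]
gripper_width: 1.001
gripper_force: 0.0
```

Emit:
step_arm(
  increments=[
    {"twist": [0,0,0],"translation": [0.007,0.04,0],"jaw": -1},
    {"twist": [0,0,0],"translation": [0.007,0.04,0],"jaw": -1},
    {"twist": [0,0,0],"translation": [0.005,0.042,0],"jaw": -1},
    {"twist": [0,0,0],"translation": [0,0,0.02],"jaw": -1},
    {"twist": [0,0,0],"translation": [0,0,0],"jaw": -1},
    {"twist": [0,0,0],"translation": [0,0,0],"jaw": -1},
  ],
)

```text
time: 43.38
tool_pos: [0.4945, 0.2966, 0.1892]
tool_rot: [0.002, 3.141, -0.0]
contact_force: [-0.5, -0.2, 0.7]
gripper_width: 1.002
gripper_force: 0.0
```

Emit:
step_arm(
  increments=[
    {"twist": [0,0,0],"translation": [0,0,0.02],"jaw": -1},
    {"twist": [0,0,0],"translation": [0,0,0.03],"jaw": -1},
    {"twist": [0,0,0],"translation": [0,0,0.02],"jaw": -1},
    {"twist": [0,0,0],"translation": [0,0,0],"jaw": -1},
    {"twist": [0,0,0],"translation": [0,0,0],"jaw": 1},
    {"twist": [0,0,0],"translation": [0,0,0],"jaw": 1},
    {"twist": [0,0,0],"translation": [0,0,0],"jaw": 1},
    {"twist": [0,0,0],"translation": [0,0,0],"jaw": 1},
    {"twist": [0,0,0],"translation": [0,0,0],"jaw": 1},
    {"twist": [0,0,0],"translation": [0,0,0],"jaw": 1},
    {"twist": [0,0,0],"translation": [0,0,0],"jaw": 1},
    {"twist": [0,0,0],"translation": [0,0,0],"jaw": 1},
  ],
)

```text
time: 44.88
tool_pos: [0.4941, 0.2972, 0.1186]
tool_rot: [0.0, -3.141, 0.0]
contact_force: [-0.2, -0.9, 0.5]
gripper_width: 0.366
gripper_force: 25.0
```

Emit:
step_arm(
  increments=[
    {"twist": [0,0,0],"translation": [0,0,0],"jaw": 1},
    {"twist": [0,0,0],"translation": [0,0,0],"jaw": 1},
    {"twist": [0,0,0],"translation": [0,0,-0.008],"jaw": 1},
    {"twist": [0,0,0],"translation": [0,0,0],"jaw": 1},
  ],
)

```text
time: 45.38
tool_pos: [0.4945, 0.2976, 0.1275]
tool_rot: [-0.0, 3.141, 0.001]
contact_force: [0.1, -0.2, -2.8]
gripper_width: 0.363
gripper_force: 25.0
```

Emit:
step_arm(
  increments=[
    {"twist": [0,0,0],"translation": [0,0,-0.02],"jaw": 1},
    {"twist": [0,0,0],"translation": [0,0,-0.03],"jaw": 1},
    {"twist": [0,0,0],"translation": [0,0,-0.03],"jaw": 1},
    {"twist": [0,0,0],"translation": [0,0,-0.025],"jaw": 1},
    {"twist": [0,0,0],"translation": [0,0,-0.015],"jaw": 1},
    {"twist": [0,0,0],"translation": [-0.01,-0.02,0],"jaw": 1},
    {"twist": [0,0,0],"translation": [-0.015,-0.035,0],"jaw": 1},
    {"twist": [0,0,0],"translation": [-0.015,-0.04,0],"jaw": 1},
    {"twist": [0,0,0],"translation": [-0.02,-0.04,0],"jaw": 1},
    {"twist": [0,0,0],"translation": [-0.02,-0.04,0],"jaw": 1},
    {"twist": [0,0,0],"translation": [-0.015,-0.04,0],"jaw": 1},
    {"twist": [0,0,0],"translation": [-0.012,-0.04,0],"jaw": 1},
  ],
)

```text
time: 46.88
tool_pos: [0.6014, 0.041, 0.2462]
tool_rot: [0.0, -3.141, 0.0]
contact_force: [1.1, 0.2, -3.7]
gripper_width: 0.366
gripper_force: 25.0
```

Emit:
step_arm(
  increments=[
    {"twist": [0,0,0],"translation": [-0.01,-0.04,0],"jaw": 1},
    {"twist": [0,0,0],"translation": [0,-0.04,0],"jaw": 1},
    {"twist": [0,0,0],"translation": [0,-0.03,0],"jaw": 1},
    {"twist": [0,0,0],"translation": [0,-0.02,0],"jaw": 1},
    {"twist": [0,0,0],"translation": [0,0,0],"jaw": 1},
    {"twist": [0,0,0],"translation": [0,0,0],"jaw": 1},
  ],
)

```text
time: 47.62
tool_pos: [0.6113, -0.0859, 0.2465]
tool_rot: [0.003, -3.141, -0.002]
contact_force: [0.1, 0.0, -2.4]
gripper_width: 0.366
gripper_force: 25.0
```

Emit:
step_arm(
  increments=[
    {"twist": [0,0,0],"translation": [0,-0.001,0.025],"jaw": 1},
    {"twist": [0,0,0],"translation": [0,0,0.03],"jaw": 1},
    {"twist": [0,0,0],"translation": [0,0,0.03],"jaw": 1},
    {"twist": [0,0,0],"translation": [0,0,0.025],"jaw": 1},
    {"twist": [0,0,0],"translation": [0,0,0.008],"jaw": 1},
    {"twist": [0,0,0],"translation": [0,0,0.002],"jaw": 1},
    {"twist": [0,0,0],"translation": [0,0,0],"jaw": 1},
    {"twist": [0,0,0],"translation": [0,0,0],"jaw": 1},
  ],
)

```text
time: 48.62
tool_pos: [0.6118, -0.0887, 0.1277]
tool_rot: [-0.0, 3.14, 0.0]
contact_force: [0.2, 0.3, -2.1]
gripper_width: 0.364
gripper_force: 25.0
```

Emit:
step_arm(
  increments=[
    {"twist": [0,0,0],"translation": [0,0,0.003],"jaw": 1},
    {"twist": [0,0,0],"translation": [0,0,0.002],"jaw": 1},
    {"twist": [0,0,0],"translation": [0,0,0.002],"jaw": 1},
    {"twist": [0,0,0],"translation": [0,0,0.001],"jaw": 1},
    {"twist": [0,0,0],"translation": [0,0,0],"jaw": 1},
  ],
)

```text
time: 49.25
tool_pos: [0.6116, -0.089, 0.1196]
tool_rot: [0.0, 3.14, 0.0]
contact_force: [-2.0, 0.2, 5.4]
gripper_width: 0.365
gripper_force: 25.0
```

Emit:
step_arm(
  increments=[
    {"twist": [0,0,0],"translation": [0,0,0],"jaw": -1},
    {"twist": [0,0,0],"translation": [0,0,0],"jaw": -1},
    {"twist": [0,0,0],"translation": [0,0,0],"jaw": -1},
    {"twist": [0,0,0],"translation": [0,0,0],"jaw": -1},
    {"twist": [0,0,0],"translation": [0,0,-0.02],"jaw": -1},
    {"twist": [0,0,0],"translation": [0,0,-0.04],"jaw": -1},
    {"twist": [0,0,0],"translation": [0,0,-0.04],"jaw": -1},
    {"twist": [0,0,0],"translation": [0.02,0.039,0],"jaw": -1},
    {"twist": [0,0,0],"translation": [0.02,0.039,0],"jaw": -1},
    {"twist": [0,0,0],"translation": [0.02,0.039,0],"jaw": -1},
    {"twist": [0,0,0],"translation": [0.02,0.039,0],"jaw": -1},
    {"twist": [0,0,0],"translation": [0.02,0.039,0],"jaw": -1},
  ],
)

```text
time: 50.75
tool_pos: [0.5104, 0.1075, 0.2188]
tool_rot: [-0.0, 3.141, 0.0]
contact_force: [0.6, 0.5, 0.2]
gripper_width: 1.002
gripper_force: 0.0
```

Emit:
step_arm(
  increments=[
    {"twist": [0,0,0],"translation": [0.02,0.039,0],"jaw": -1},
    {"twist": [0,0,0],"translation": [0.02,0.039,0],"jaw": -1},
    {"twist": [0,0,0],"translation": [0.02,0.039,0],"jaw": -1},
    {"twist": [0,0,0],"translation": [0.02,0.039,0],"jaw": -1},
    {"twist": [0,0,0],"translation": [0.02,0.037,0],"jaw": -1},
    {"twist": [0,0,0],"translation": [0,0,0],"jaw": -1},
    {"twist": [0,0,0],"translation": [0,0,0],"jaw": -1},
  ],
)

```text
time: 51.62
tool_pos: [0.4114, 0.2988, 0.2187]
tool_rot: [-0.0, 3.141, -0.001]
contact_force: [0.2, -0.5, -0.2]
gripper_width: 1.002
gripper_force: 0.0
```

Emit:
step_arm(
  increments=[
    {"twist": [0,0,0],"translation": [0.001,0,0.02],"jaw": -1},
    {"twist": [0,0,0],"translation": [0,0,0.03],"jaw": -1},
    {"twist": [0,0,0],"translation": [0,0,0.028],"jaw": -1},
    {"twist": [0,0,0],"translation": [0,0,0],"jaw": -1},
    {"twist": [0,0,0],"translation": [0,0,0],"jaw": 1},
    {"twist": [0,0,0],"translation": [0,0,0],"jaw": 1},
    {"twist": [0,0,0],"translation": [0,0,0],"jaw": 1},
    {"twist": [0,0,0],"translation": [0,0,0],"jaw": 1},
    {"twist": [0,0,0],"translation": [0,0,0],"jaw": 1},
    {"twist": [0,0,0],"translation": [0,0,0],"jaw": 1},
    {"twist": [0,0,0],"translation": [0,0,0],"jaw": 1},
    {"twist": [0,0,0],"translation": [0,0,0],"jaw": 1},
  ],
)

```text
time: 53.12
tool_pos: [0.4101, 0.2992, 0.1407]
tool_rot: [0.0, -3.142, 0.0]
contact_force: [0.3, -0.9, 1.8]
gripper_width: 0.344
gripper_force: 25.0
```

Emit:
step_arm(
  increments=[
    {"twist": [0,0,0],"translation": [0,0,0],"jaw": 1},
    {"twist": [0,0,0],"translation": [0,0,0],"jaw": 1},
    {"twist": [0,0,0],"translation": [0,0,-0.008],"jaw": 1},
    {"twist": [0,0,0],"translation": [0,0,0],"jaw": 1},
  ],
)

```text
time: 53.62
tool_pos: [0.4103, 0.2996, 0.1493]
tool_rot: [-0.0, 3.141, 0.001]
contact_force: [0.6, -0.2, -3.3]
gripper_width: 0.345
gripper_force: 25.0
```

Emit:
step_arm(
  increments=[
    {"twist": [0,0,0],"translation": [0,0,-0.03],"jaw": 1},
    {"twist": [0,0,0],"translation": [0,0,-0.03],"jaw": 1},
    {"twist": [0,0,0],"translation": [-0.01,-0.013,0],"jaw": 1},
    {"twist": [0,0,0],"translation": [-0.02,-0.026,0],"jaw": 1},
    {"twist": [0,0,0],"translation": [-0.025,-0.032,0],"jaw": 1},
    {"twist": [0,0,0],"translation": [-0.03,-0.039,0],"jaw": 1},
    {"twist": [0,0,0],"translation": [-0.03,-0.039,0],"jaw": 1},
    {"twist": [0,0,0],"translation": [-0.03,-0.039,0],"jaw": 1},
    {"twist": [0,0,0],"translation": [-0.025,-0.032,0],"jaw": 1},
    {"twist": [0,0,0],"translation": [-0.02,-0.026,0],"jaw": 1},
    {"twist": [0,0,0],"translation": [-0.01,-0.015,0],"jaw": 1},
    {"twist": [0,0,0],"translation": [0,0,0],"jaw": 1},
  ],
)

```text
time: 55.12
tool_pos: [0.61, 0.0367, 0.2078]
tool_rot: [-0.003, -3.14, 0.001]
contact_force: [-0.5, 0.8, -3.2]
gripper_width: 0.339
gripper_force: 25.0
```

Emit:
step_arm(
  increments=[
    {"twist": [0,0,0],"translation": [0,0,0],"jaw": 1},
    {"twist": [0,0,0],"translation": [0,0,0.025],"jaw": 1},
    {"twist": [0,0,0],"translation": [0,0,0.025],"jaw": 1},
    {"twist": [0,0,0],"translation": [0,0,0.01],"jaw": 1},
    {"twist": [0,0,0],"translation": [0,0,0],"jaw": 1},
    {"twist": [0,0,0],"translation": [0,0,0],"jaw": 1},
  ],
)

```text
time: 55.88
tool_pos: [0.6107, 0.0387, 0.1497]
tool_rot: [-0.001, 3.14, 0.001]
contact_force: [-0.8, -0.6, -3.1]
gripper_width: 0.342
gripper_force: 25.0
```

Emit:
step_arm(
  increments=[
    {"twist": [0,0,0],"translation": [0,0,0.003],"jaw": 1},
    {"twist": [0,0,0],"translation": [0,0,0.002],"jaw": 1},
    {"twist": [0,0,0],"translation": [0,0,0.002],"jaw": 1},
    {"twist": [0,0,0],"translation": [0,0,0.001],"jaw": 1},
    {"twist": [0,0,0],"translation": [0,0,0],"jaw": 1},
  ],
)

```text
time: 56.5
tool_pos: [0.6108, 0.0382, 0.1418]
tool_rot: [0.0, 3.14, 0.0]
contact_force: [-1.2, 0.1, 5.4]
gripper_width: 0.341
gripper_force: 25.0
```

Seated. I'll release, rise and move aside, so the top camera can compare with the start.

Emit:
step_arm(
  increments=[
    {"twist": [0,0,0],"translation": [0,0,0],"jaw": -1},
    {"twist": [0,0,0],"translation": [0,0,0],"jaw": -1},
    {"twist": [0,0,0],"translation": [0,0,0],"jaw": -1},
    {"twist": [0,0,0],"translation": [0,0,0],"jaw": -1},
    {"twist": [0,0,0],"translation": [0,0,-0.02],"jaw": -1},
    {"twist": [0,0,0],"translation": [0,0,-0.04],"jaw": -1},
    {"twist": [0,0,0],"translation": [0,0,-0.04],"jaw": -1},
    {"twist": [0,0,0],"translation": [0.02,0.04,0],"jaw": -1},
    {"twist": [0,0,0],"translation": [0.02,0.04,0],"jaw": -1},
    {"twist": [0,0,0],"translation": [0.02,0.04,0],"jaw": -1},
    {"twist": [0,0,0],"translation": [0.02,0.04,0],"jaw": -1},
    {"twist": [0,0,0],"translation": [0.02,0.04,0],"jaw": -1},
  ],
)

```text
time: 58.0
tool_pos: [0.5094, 0.2395, 0.2408]
tool_rot: [-0.0, 3.141, 0.0]
contact_force: [0.5, -0.6, 0.5]
gripper_width: 0.999
gripper_force: 0.0
```

Emit:
step_arm(
  increments=[
    {"twist": [0,0,0],"translation": [0.02,0.04,0],"jaw": -1},
    {"twist": [0,0,0],"translation": [0.02,0.04,0],"jaw": -1},
    {"twist": [0,0,0],"translation": [0.02,0.04,0],"jaw": -1},
    {"twist": [0,0,0],"translation": [0.02,0.04,0],"jaw": -1},
    {"twist": [0,0,0],"translation": [0.02,0.04,0],"jaw": -1},
    {"twist": [0,0,0],"translation": [0.02,0.04,0],"jaw": -1},
    {"twist": [0,0,0],"translation": [0,0,0],"jaw": -1},
    {"twist": [0,0,0],"translation": [0,0,0],"jaw": -1},
  ],
)

```text
time: 59.0
tool_pos: [0.3904, 0.4778, 0.2405]
tool_rot: [-0.0, 3.141, -0.001]
contact_force: [-0.2, -0.7, 0.7]
gripper_width: 1.001
gripper_force: 0.0
```

```bash
python3 m.py 2>/dev/null | grep -E '^(tall|squ)'
python3 - <<'E'
from h import *
a=camera('top'); s=camera('scene'); C=np.vstack([np.hstack([cv2.resize(x,(400,300)) for x in (s,a)]),np.hstack([cv2.resize(cv2.imread(f'pics/{n}0.png')[:,:,::-1],(400,300)) for n in('scene','top')])])
cv2.imwrite('pics/c6.png',C[:,:,::-1])
E
```

```text
tall 265 300.98867924528304 209.33962264150944 [0.6091 0.0384 0.154 ] (30.384788513183594, 30.297534942626953)
squat 1084 338.24630996309963 237.89852398523985 [ 0.5644 -0.0229  0.114 ] (90.39278411865234, 48.558956146240234)
square 309 376.23624595469255 208.7831715210356 [ 0.6102 -0.0877  0.132 ] (32.03962707519531, 32.500953674316406)
```

View pics/c6.png

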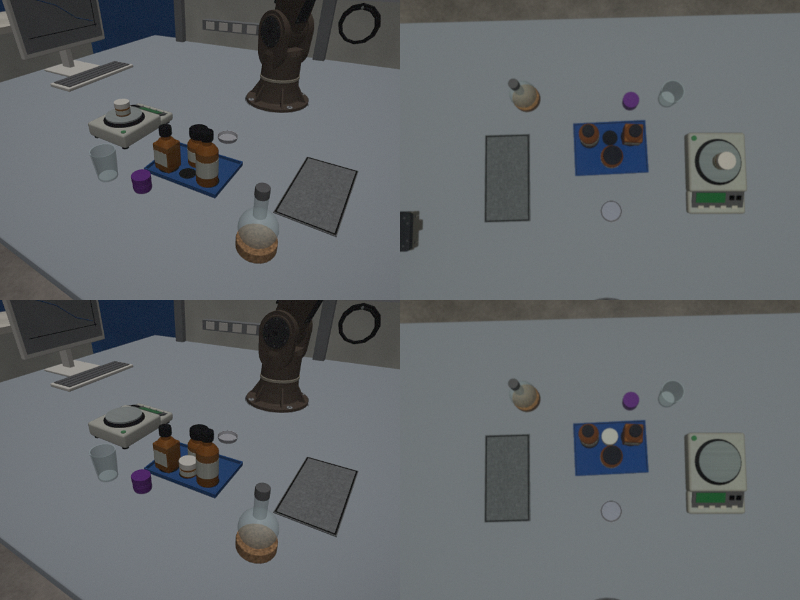

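The tall and square bottles are back within 1 mm of where they stood. The squat mask merged with the jar's dark pad, but its release pose matched its pickup pose within 1 mm. The jar is on the pan, the bystanders haven't moved, and the gripper is clear of everything.

```bash
python3 -c "
from station import workorder
print(workorder.finish_job())"
```

```text
the job is handed in; nothing more can be done
None
```

I handed the job in at about 59 s of the 144 s allowed, with no verdict returned: the jar is on the middle of the balance pan, and the three bottles are back on their pads, with the tall and square measured within 1 mm and the squat judged from the arm's release position.

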